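Sort turned lamp parts by metal into the stock trays

TASK

Sort the five turned lamp parts on the bench by their metal, whatever their shape: both brass parts into the yellow tray, both copper parts into the red tray, the aluminium one into the blue tray. Set each down gently without dropping it, so that it stands upright flat on the tray's floor, inside the lip, and let it go. Leave the tape measure and the small white opal glass among them where they are.

Things in the scene. Friction and masses are not known exactly. Their poses are not given: they have to be found in the camera images.
- brass_cup_center (a point): Yellow brass lampholder cup: a plain upright brass cylinder 42 mm across (44 mm foot rim, 7 mm high), smooth side up to 42 mm, rounded shoulder, 14 mm stub on top; 60 mm tall, about 120 g. This point is on its axis, half-way up (30 mm above its underside); z is up
- brass_finial_center (a point): Yellow brass lamp finial: a brass foot disc 44 mm across, a straight barrel 30 mm across from 11 to 42 mm up, an 18 mm ball on top; 60 mm tall, about 140 g. This point is on its axis, half-way up (30 mm above its underside); z is up
- copper_cup_center (a point): Reddish copper lampholder cup: a plain upright copper cylinder 42 mm across (44 mm foot rim, 7 mm high), smooth side up to 42 mm, rounded shoulder, 14 mm stub on top; 60 mm tall, about 120 g. This point is on its axis, half-way up (30 mm above its underside); z is up
- copper_finial_center (a point): Reddish copper lamp finial: a copper foot disc 44 mm across, a straight barrel 30 mm across from 11 to 42 mm up, an 18 mm ball on top; 60 mm tall, about 140 g. This point is on its axis, half-way up (30 mm above its underside); z is up
- alu_cup_center (a point): Silvery aluminium lampholder cup: a plain upright aluminium cylinder 42 mm across (44 mm foot rim, 7 mm high), smooth side up to 42 mm, rounded shoulder, 14 mm stub on top; 60 mm tall, about 70 g. This point is on its axis, half-way up (30 mm above its underside); z is up
- yellow_tray_floor (a point): Yellow stock tray, bolted down, 100 mm (its x) by 170 mm (its y, the long way), all round a low lip 3 mm thick whose top is 14 mm above the bench; its floor is 4 mm above the bench. This point is the middle of that floor. It is for the brass parts; two parts stand side by side along its y, about 42 mm either way from the middle
- red_tray_floor (a point): Red stock tray, bolted down, 100 mm (its x) by 170 mm (its y, the long way), all round a low lip 3 mm thick whose top is 14 mm above the bench; its floor is 4 mm above the bench. This point is the middle of that floor. It is for the copper parts; two parts stand side by side along its y, about 42 mm either way from the middle
- blue_tray_floor (a point): Blue stock tray, bolted down, 100 mm (its x) by 170 mm (its y, the long way), all round a low lip 3 mm thick whose top is 14 mm above the bench; its floor is 4 mm above the bench. This point is the middle of that floor. It is for the aluminium parts (one only)
- tape_center (a point): Small black tape measure with an orange disc on top, 32 x 30 x 26 mm, loose on the bench among the parts, to be left alone. This point is its centre
- opal_center (a point): Small white opal glass bulb shade, 36 mm across and 37 mm tall, standing loose on its neck among the parts, to be left alone. This point is on its axis, 18 mm up
Not all that is in view belongs to the job. Leave any purple or turquoise look-alike of the part that bears copper_finial_center alone.

How it is judged (in metres and radians):
At the end, for the whole second after the job is handed in: Brass parts in the yellow, copper in the red, aluminium in the blue tray: each within 30 mm (x) and 65 mm (y) of the tray's middle, its centre 24 to 36 mm above the tray's floor, upright within 0.12 rad, released, at rest (under 0.02 m/s) (x of brass_cup_center in the frame of yellow_tray_floor between -0.03 and 0.03 m and y of brass_cup_center in the frame of yellow_tray_floor between -0.065 and 0.065 m and z of brass_cup_center in the frame of yellow_tray_floor between 0.024 and 0.036 m and angle between each of brass_cup_center, brass_finial_center, copper_cup_center, copper_finial_center, alu_cup_center's own z axis and vertical below 0.12 rad and linear speed of each of brass_cup, brass_finial, copper_cup, copper_finial, alu_cup below 0.02 m/s and contact force between the fingers and brass_cup below 0.05 N and x of brass_finial_center in the frame of yellow_tray_floor between -0.03 and 0.03 m and y of brass_finial_center in the frame of yellow_tray_floor between -0.065 and 0.065 m and z of brass_finial_center in the frame of yellow_tray_floor between 0.024 and 0.036 m and contact force between the fingers and brass_finial below 0.05 N and x of copper_cup_center in the frame of red_tray_floor between -0.03 and 0.03 m and y of copper_cup_center in the frame of red_tray_floor between -0.065 and 0.065 m and z of copper_cup_center in the frame of red_tray_floor between 0.024 and 0.036 m and contact force between the fingers and copper_cup below 0.05 N and x of copper_finial_center in the frame of red_tray_floor between -0.03 and 0.03 m and y of copper_finial_center in the frame of red_tray_floor between -0.065 and 0.065 m and z of copper_finial_center in the frame of red_tray_floor between 0.024 and 0.036 m and contact force between the fingers and copper_finial below 0.05 N and x of alu_cup_center in the frame of blue_tray_floor between -0.03 and 0.03 m and y of alu_cup_center in the frame of blue_tray_floor between -0.065 and 0.065 m and z of alu_cup_center in the frame of blue_tray_floor between 0.024 and 0.036 m and contact force between the fingers and alu_cup below 0.05 N); the robot touches nothing.
It fails at once if the tape measure is moved more than 15 mm or tipped over (distance of tape_center from where it was at the start of the episode above 0.015 m or angle between tape_center's own z axis and vertical above 0.5 rad).
It fails at once if the small opal glass is moved more than 15 mm or tipped over (distance of opal_center from where it was at the start of the episode above 0.015 m or angle between opal_center's own z axis and vertical above 0.5 rad).
It fails at once if a lamp part is dropped (falls free of the fingers faster than 0.6 m/s, a drop of about 18 mm) ((linear speed of brass_cup above 0.6 m/s and contact force between the fingers and brass_cup below 0.05 N) or (linear speed of brass_finial above 0.6 m/s and contact force between the fingers and brass_finial below 0.05 N) or (linear speed of copper_cup above 0.6 m/s and contact force between the fingers and copper_cup below 0.05 N) or (linear speed of copper_finial above 0.6 m/s and contact force between the fingers and copper_finial below 0.05 N) or (linear speed of alu_cup above 0.6 m/s and contact force between the fingers and alu_cup below 0.05 N)).
It also fails if it takes over 109 s, if anything falls off the work surface, if the arm or the gripper's body presses on something with over 40 N, if the wrist force passes 120 N, or if a joint passes its speed limit or range.

ROBOT

A 7-joint arm with a two-finger parallel gripper is mounted at the origin on the work surface. World frame = base frame: x ahead of the robot, y to its left, z up, the work surface at z = 0. Lengths are in mm, angles in rad, forces in N, time in s.
With the tool pointing down it reaches from about 400 to 900 mm from the base axis. Payload 5.5 kg.
Tool frame: the origin (TCP) lies midway between the tips of the shut fingers; the grasp point (between the pads) lies 19 mm behind it; z points along the fingers, x is the direction in which the jaws open and shut, and the axes are right-handed (so a half turn about z gives the same grasp; the last joint's range is limited). The gripper opens to 85 mm and grips with 20 to 120 N. Pads are 22 mm wide; open, the fingers measure 114 mm over their backs; the gripper's body (76 mm by 85 mm) begins 54 mm behind the grasp point. The pads swing forward as they close: fully open they stand 13 mm farther back than shut.
Start: joints at [1.417, 0.501, -0.427, 1.55, 0.221, 1.138, -0.21], TCP at [263.176, -594.339, 231.31] pointing down, gripper open.
Joint ranges: [-2.88, 2.88], [-0.31, 2.03], [-1.54, 1.56], [0.2, 2.42], [-1.41, 4.55], [0.19, 2.02], [-2.57, 2.57]. Speed limits (rad/s): [2.57, 2.57, 3.14, 3.14, 3.14, 3.14, 3.14].

INTERFACE

Orientations are given as a unit quaternion [x, y, z, w].
In Python, from rig import sensors, snapshot, calibration, arm gives the robot as it stands.
- The arm moves only by the tool carry_out, never from a script. Its argument "plan" is a list that holds one entry, the list of rows, each a list of 4 numbers: the shift along the world's x, y, z in m, then the turn about the world's z in degrees. In form: [[[tx, ty, tz, roll], ...]]. A call has 1 to 12 rows; each row shifts and turns the commanded pose from where the row before left it; what a row does not reach is not made up. A row lasts 1/12 s, in which the tool goes at most 41.7 mm and 7.16 degrees, less where a joint would pass 70% of its speed; a pose out of reach is approached as far as the arm can. A call is refused whole if a number of a shift passes 0.0417 or a number of a turn 7.16, either way. A call with a gripper value outside its range is refused whole. "jaw" is the closure, from 0 (fully open) to 1 (shut), set as the call begins (left out, the last holds). The fingers move at their own pace and stop on an object; the grip force is fixed at half the most. Time passes only in rows, so rows that do not move let the fingers close. It gives the time, the measured TCP pose, the force and the opening at its end, in the units of the state.
- sensors.sense(): the state, without advancing time (a new reading comes with each control period).
- snapshot(name): name is "scene" or "top" or "wrist"; returns (picture, depth): 400x640x3 uint8, red, green, blue; 400x640 float32, mm along the optical axis (not along the pixel's ray), 0 where there is no reading.
- calibration(name): a dict with "intrinsics" (3x3 intrinsics, pixels), "dist_coeffs" ([k1, k2, p1, p2, k3] as OpenCV has them; the pictures are not rectified), "cam_to_world" (4x4, takes a point from camera to world coordinates). Camera axes: x right, y up, looking along -z (the intrinsics and any distortion apply to the point x, -y, -z); pixel columns grow to the right and rows downward; lengths in mm; the calibration is good to about 2 mm. A picture is of the moment at which its call begins: read the wrist's pose just before it. calibration takes no time and is no camera call; for the wrist camera it gives the pose at the moment of the call.
- arm.hand_in(): hands the job in, once; it reports no verdict.
The state is a dict: "time": time; "qpos": joint angles; "qd": joint speeds; "joint_torque": joint torques, N m; "tool_pos": TCP position; "orientation": TCP orientation; "ft_force": force on the tool from outside, world axes, zero at the start; "moment": the same for the moment, N m; "width": finger opening in mm.
Only numpy, scipy, OpenCV 4.12 (cv2) and the standard library are available. Lean on these libraries where they do the work, as an engineer would, in place of code of your own. Each camera call takes 0.05 s, during which the arm holds its last target.

## Working session

There is one attempt and no reset: what is moved stays moved. The work goes in short steps, Python scripts to look and compute and a tool call to move; the robot and the scene stay as the last step left them, time stands still between calls to the robot, and variables do not carry over. Pictures are saved under pics/ and viewed, and the job is handed in when it is done.

Besides the shell and the picture viewer there is one more tool, called after "Emit:" as name(argument=value, ...), one argument or row to a line, values as JSON. carry_out: Moves the arm, as the interface text tells. Its arguments: {"type":"object","properties":{"plan":{"type":"array"},"jaw":{"type":"number"}},"required":["plan"]}

```bash
ls; mkdir -p pics; python3 - <<'E'
from rig import sensors, snapshot, calibration, arm
import cv2
print(sensors.sense())
for n in ("scene","top"):
    p,d=snapshot(n); c=calibration(n); print(n,c)
    cv2.imwrite(f"pics/{n}0.png",p[:,:,::-1])
    import numpy as np; np.save(f"{n}0.npy",d)
E
```

```text
pics
{'time': 0.0, 'qpos': array([ 1.4171652 ,  0.50181885, -0.42677842,  1.55148831,  0.22077459,
        1.13829285, -0.21030076]), 'qd': array([ 1.00530403e-03,  3.58646957e-04, -1.61353961e-03,  1.05917138e-03,
        6.33594320e-04, -2.43749799e-05,  8.73983976e-04]), 'joint_torque': array([-8.58132971e-04, -5.69515264e+01, -5.81684098e+00, -2.80948430e+01,
        1.05547142e-02,  1.18854208e-02, -2.74370436e-06]), 'tool_pos': array([ 262.83409087, -593.71186823,  230.26045534]), 'orientation': array([ 8.38122906e-01, -5.45480555e-01, -7.99909833e-04, -5.63753322e-04]), 'ft_force': array([ 0.02106187,  0.24198911, -0.99069483]), 'moment': array([ 0.034534  , -0.01618508,  0.03734926]), 'width': 85.38575845636835}
scene {'intrinsics': array([[421.0590653 ,   0.        , 320.74246119],
       [  0.        , 421.0590653 , 198.02072225],
       [  0.        ,   0.        ,   1.        ]]), 'dist_coeffs': array([0.03609885, 0.        , 0.        , 0.        , 0.        ]), 'cam_to_world': array([[ 8.12859817e-01, -3.14566779e-01,  4.90210832e-01,
         1.01052121e+03],
       [ 
[... 168 characters left out ...]
[ 0.00000000e+00,  0.00000000e+00,  0.00000000e+00,
         1.00000000e+00]])}
top {'intrinsics': array([[440.85030129,   0.        , 323.36713641],
       [  0.        , 440.85030129, 200.7304491 ],
       [  0.        ,   0.        ,   1.        ]]), 'dist_coeffs': array([-0.11958694,  0.        ,  0.        ,  0.        ,  0.        ]), 'cam_to_world': array([[ 1.43384969e-02,  9.81648613e-01, -1.90158903e-01,
         2.83268845e+02],
       [-9.99867148e-01,  1.26019720e-02, -1.03381102e-02,
        -4.97427505e+00],
       [-7.75201438e-03,  1.90281873e-01,  9.81698892e-01,
         1.21158074e+03],
       [ 0.00000000e+00,  0.00000000e+00,  0.00000000e+00,
         1.00000000e+00]])}
```

View pics/scene0.png

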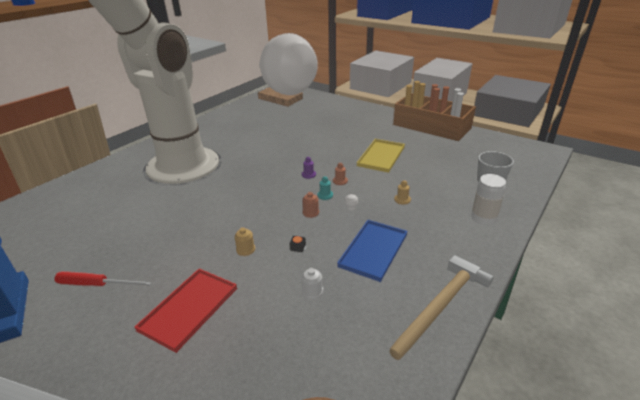

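View pics/top0.png

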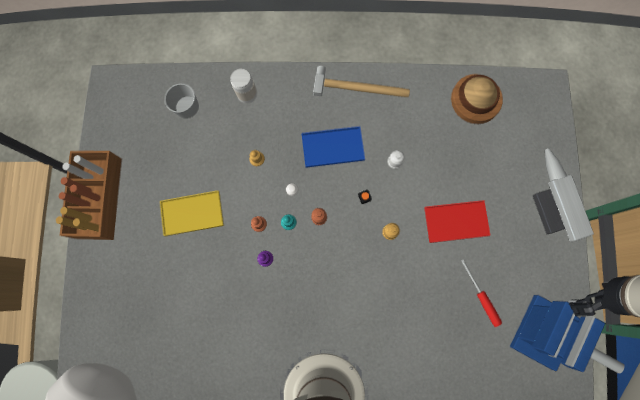

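Candidates in the top view are:
- **Finials:** brass (256,157), copper (258,224). Look-alikes are turquoise (288,222) and purple (265,259).
- **Cups:** alu (396,159), copper (319,216), brass (391,231).
- **Leave alone:** opal (291,189), tape (365,197).

Next I'll check these in a close crop and measure them from depth.

```bash
cat > h.py <<'E'
import numpy as np, cv2
from rig import sensors, snapshot, calibration, arm
def cloud(d,c):
    h,w=d.shape; u,v=np.meshgrid(np.arange(w),np.arange(h))
    p=cv2.undistortPoints(np.stack([u,v],-1).reshape(-1,1,2).astype(np.float64),c['intrinsics'],c['dist_coeffs']).reshape(h,w,2)
    P=np.stack([p[...,0]*d,-p[...,1]*d,-d],-1)
    T=c['cam_to_world']; return P@T[:3,:3].T+T[:3,3]
E
python3 - <<'E'
from h import *
p=cv2.imread("pics/top0.png"); d=np.load("top0.npy"); c=calibration("top"); W=cloud(d,c)
b=W[(d>0)]; print("bench z",np.median(W[270:330,330:450,2]),np.median(W[90:120,120:160,2]))
for n,(u,v) in dict(bfin=(256,157),cfin=(258,224),turq=(288,222),purp=(265,259),alu=(396,159),ccup=(319,216),bcup=(391,231),opal=(291,189),tape=(365,197)).items():
    s=W[v-14:v+15,u-14:u+15].reshape(-1,3); s=s[s[:,2]>12]; t=s[s[:,2]>s[:,2].max()-12]
    print(n,len(s),"mean",s.mean(0).round(1),"mid",((s.min(0)+s.max(0))/2).round(1)[:2],"ext",np.ptp(s,axis=0).round(0),"zmax",s[:,2].max().round(1),"top",t.mean(0).round(1),len(t))
# trays
hsv=cv2.cvtColor(p,cv2.COLOR_BGR2HSV)
for n,(u,v),lo,hi in [("yellow",(192,213),(18,120,80),(32,255,255)),("red",(457,222),(0,150,80),(6,255,255)),("blue",(333,147),(105,150,60),(125,255,255))]:
    m=cv2.inRange(hsv,lo,hi); m2=np.zeros_like(m); m2[v-30:v+31,u-40:u+41]=m[v-30:v+31,u-40:u+41]
    q=W[m2>0]; r=cv2.minAreaRect(q[:,:2].astype(np.float32)); print(n,r,np.median(q[:,2]))
cv2.imwrite("pics/crop0.png",cv2.resize(p[135:275,235:415],None,fx=4.4,fy=4.2,interpolation=cv2.INTER_CUBIC))
E
```

```text
bench z -0.8460164538934123 -1.553306311141796
bfin 120 mean [632.1 196.5  51.2] mid [469.1 105.4] ext [ 372.  221. 1199.] zmax 1211.6 top [ 283.3   -5.  1211.6] 1
cfin 125 mean [441.5 177.3  88.6] mid [373.2  98.4] ext [ 180.  207. 1199.] zmax 1211.6 top [ 283.3   -5.  1211.6] 5
turq 116 mean [451.8 100.5  63.5] mid [376.6  56.7] ext [ 187.  123. 1199.] zmax 1211.6 top [ 283.3   -5.  1211.6] 2
purp 121 mean [352.4 158.9  72.4] mid [326.2  87.2] ext [  86.  184. 1199.] zmax 1211.6 top [ 283.3   -5.  1211.6] 3
alu 197 mean [ 626.3 -188.9   61.7] mid [ 469.8 -108.2] ext [ 373.  206. 1199.] zmax 1211.6 top [ 283.3   -5.  1211.6] 3
ccup 198 mean [466.1  18.6  64.2] mid [386.5  16.2] ext [ 206.   42. 1200.] zmax 1211.6 top [ 283.3   -5.  1211.6] 3
bcup 204 mean [ 430.2 -174.7   51.7] mid [ 367.3 -100.5] ext [ 168.  191. 1199.] zmax 1211.6 top [ 283.3   -5.  1211.6] 1
opal 126 mean [541.6  93.7  40.3] mid [423.   53.1] ext [ 279.  116. 1198.] zmax 1211.6 top [ 283.3   -5.  1211.6] 1
tape 137 mean [ 519.3 -101.9   67.7] mid [415.8 -64.4] ext [ 265.  119. 1198.] zmax 1211.6 top [ 283.3   -5.  1211.6] 5
yellow ((431.91387939453125, 222.6246795654297), (519.1763305664062, 161.37677001953125), 74.11835479736328) 3.1931716160685255
red ((417.134033203125, -218.16700744628906), (126.8689956665039, 487.2249755859375), 17.529800415039062) 3.7968709665681217
blue ((508.7637939453125, -39.86029815673828), (436.3141784667969, 167.46804809570312), 8.248626708984375) 3.4270737708768593
```

View pics/crop0.png

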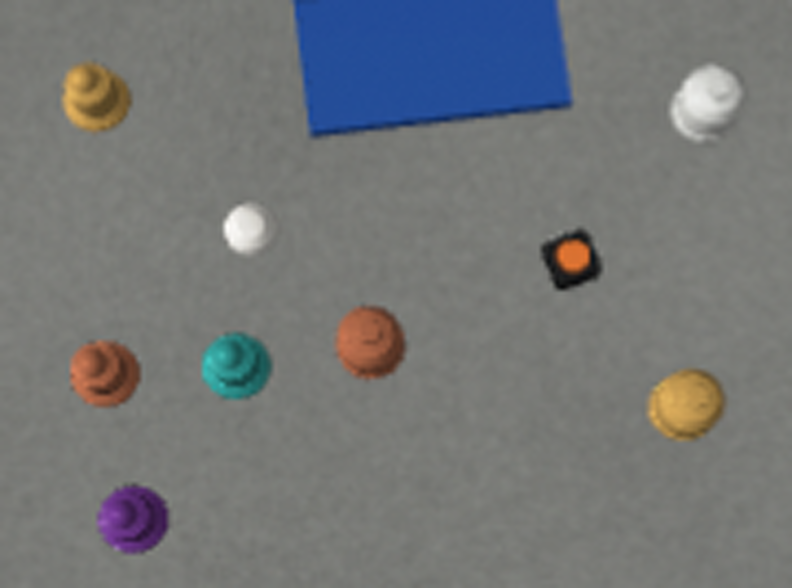

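The crop confirms the choices. The two finials and three cups in metal colours sit at the pixels listed, and the turquoise and purple look-alikes are clearly distinct. I'll redo the numbers without the depth holes.

```bash
cat >> h.py <<'E'
from scipy.optimize import least_squares
def fit(p,img=None):
    pass
E
python3 - <<'E'
from h import *
p=cv2.imread("pics/top0.png"); d=np.load("top0.npy"); c=calibration("top"); W=cloud(d,c); ok=d>0
for n,(u,v) in dict(bfin=(256,157),cfin=(258,224),turq=(288,222),purp=(265,259),alu=(396,159),ccup=(319,216),bcup=(391,231),opal=(291,189),tape=(365,197)).items():
    k=ok[v-14:v+15,u-14:u+15]; s=W[v-14:v+15,u-14:u+15][k]; s=s[(s[:,2]>8)&(s[:,2]<70)]; t=s[s[:,2]>s[:,2].max()-10]
    r=cv2.minEnclosingCircle(s[:,:2].astype(np.float32))
    print(n,len(s),"circ",np.round([*r[0],r[1]],1),"mid",((s.min(0)+s.max(0))/2).round(1)[:2],"ext",np.ptp(s,axis=0).round(0),"zmax",s[:,2].max().round(1),"top",t.mean(0).round(1),len(t))
hsv=cv2.cvtColor(p,cv2.COLOR_BGR2HSV)
for n,(u,v),lo,hi in [("yellow",(192,213),(18,120,80),(32,255,255)),("red",(457,222),(0,150,80),(6,255,255)),("blue",(333,147),(105,150,60),(125,255,255))]:
    m=cv2.inRange(hsv,lo,hi); m2=np.zeros_like(m); m2[v-30:v+31,u-40:u+41]=m[v-30:v+31,u-40:u+41]
    m2=cv2.morphologyEx(m2,cv2.MORPH_OPEN,np.ones((3,3)))
    q=W[(m2>0)&ok]; r=cv2.minAreaRect(q[:,:2].astype(np.float32)); print(n,np.round(r[0],1),np.round(r[1],1),r[2],np.median(q[:,2]))
E
```

```text
bfin 143 circ [637.5 199.1  20.1] mid [637.9 199.4] ext [36. 38. 54.] zmax 61.7 top [638.7 200.5  56.3] 29
cfin 142 circ [450.5 185.8  20.8] mid [451.2 184.4] ext [40. 39. 53.] zmax 61.3 top [450.8 186.3  56.3] 30
turq 143 circ [455.7 104.1  20.3] mid [456.5 104.4] ext [36. 39. 60.] zmax 67.8 top [457.6 103.6  60. ] 11
purp 140 circ [355.3 161.6  19.1] mid [355.3 162.4] ext [38. 34. 53.] zmax 61.2 top [354.9 165.7  56.4] 37
alu 203 circ [ 635.7 -194.1   21.2] mid [ 635.7 -192.7] ext [41. 37. 54.] zmax 62.1 top [ 635.9 -194.    56.2] 33
ccup 199 circ [470.7  19.3  20.7] mid [469.9  18.6] ext [40. 38. 55.] zmax 63.5 top [471.5  19.   58. ] 32
bcup 214 circ [ 432.7 -176.5   21.1] mid [ 431.5 -176.5] ext [39. 39. 57.] zmax 65.0 top [ 432.6 -177.3   59.5] 18
opal 125 circ [546.   95.3  17.5] mid [545.8  94.7] ext [34. 33. 27.] zmax 40.8 top [545.   95.5  34. ] 73
tape 138 circ [ 529.6 -106.1   19.9] mid [ 529.4 -105.9] ext [38. 36. 25.] zmax 32.8 top [ 528.4 -105.6   26. ] 95
yellow [476.8 380.4] [103.  177.9] 10.466485977172852 3.1652573319312296
red [ 463.8 -364.5] [ 99.9 172.7] 7.242483139038086 3.7786951423047412
blue [675.  -15.8] [100.3 167.5] 8.028534889221191 3.419980736757907
```

Emit:
carry_out(
  plan=[
    [[0.0141,0.0347,-0.006,5.5],[0.0141,0.0347,-0.006,5.5],[0.0141,0.0347,-0.006,5.5],[0.0141,0.0347,-0.006,5.5],[0.0141,0.0347,-0.006,5.5],[0.0141,0.0347,-0.006,5.5],[0.0141,0.0347,-0.006,5.5],[0.0141,0.0347,-0.006,5.5],[0.0141,0.0347,-0.006,5.5],[0.0141,0.0347,-0.006,5.5],[0.0141,0.0347,-0.006,5.5],[0.0141,0.0347,-0.006,5.5]],
  ],
  jaw=0,
)

```text
time: 1.1
tool_pos: [432.4, -176.3, 159.0]
orientation: [1.0, 0.001, -0.0, 0.0]
ft_force: [0.7, -1.0, 0.2]
width: 85.6
```

Emit:
carry_out(
  plan=[
    [[0,0,0,0],[0,0,0,0]],
  ],
)

```text
time: 1.27
tool_pos: [432.8, -175.3, 159.0]
orientation: [1.0, 0.002, -0.0, -0.001]
ft_force: [-0.5, -0.3, -0.8]
width: 85.6
```

```bash
python3 - <<'E'
from h import *
s=sensors.sense(); print(s['tool_pos'],s['orientation'],s['qpos'].round(2))
c=calibration("wrist"); p,d=snapshot("wrist"); cv2.imwrite("pics/w1.png",p[:,:,::-1]); 
W=cloud(d,c); ok=d>0; print(c['cam_to_world'].round(2))
m=ok&(W[...,2]>25)&(W[...,2]<70); n,l,st,ce=cv2.connectedComponentsWithStats(m.astype(np.uint8))
for i in range(1,n):
    if st[i,4]>150:
        q=W[l==i]; print(st[i],q.mean(0).round(1),((q.min(0)+q.max(0))/2).round(1),np.ptp(q,axis=0).round(0))
E
```

```text
[ 432.77454584 -175.25665083  159.00135986] [ 9.99998435e-01  1.64489676e-03 -2.41827740e-04 -6.05231567e-04] [ 1.04  0.35 -0.83  2.05  0.33  0.88  0.03]
[[ 1.0000e+00 -0.0000e+00 -0.0000e+00  4.3221e+02]
 [ 0.0000e+00  9.6000e-01  2.7000e-01 -1.0686e+02]
 [-0.0000e+00 -2.7000e-01  9.6000e-01  3.0047e+02]
 [ 0.0000e+00  0.0000e+00  0.0000e+00  1.0000e+00]]
[417  93  30  35 540] [ 529.8 -106.4   26. ] [ 529.2 -106.6   26.5] [25. 28.  3.]
[ 296  168   48   49 1827] [ 433.8 -173.5   47.6] [ 433.8 -176.6   42.9] [40. 40. 36.]
[ 514  188   54   48 1951] [ 628.5 -190.8   44.9] [ 633.8 -194.2   42.8] [38. 41. 36.]
[615 351  25  37 475] [ 798.7 -385.1   31.6] [ 796.8 -383.7   37.4] [31. 31. 25.]
```

View pics/w1.png

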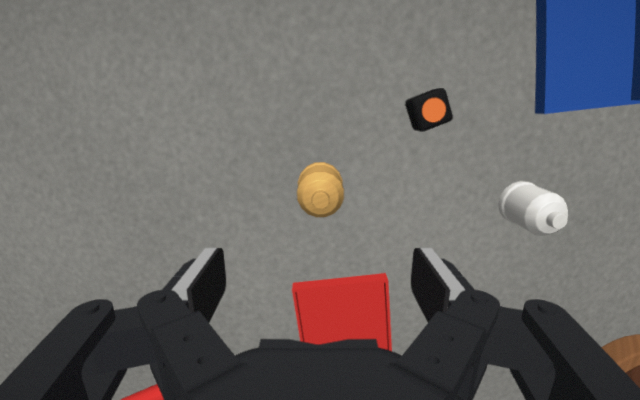

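The wrist view shows the brass cup at (320,190), its jaw gap clear. The measured axis is (433.8,-176.6), which matches the top view within about 1 mm. Descending.

Emit:
carry_out(
  plan=[
    [[0.001,-0.001,-0.013,0],[0,0,-0.013,0],[0,0,-0.013,0],[0,0,-0.013,0],[0,0,-0.013,0],[0,0,-0.013,0],[0,0,-0.013,0],[0,0,-0.013,0],[0,0,-0.013,0],[0,0,-0.013,0],[0,0,-0.014,0],[0,0,0,0]],
  ],
)

```text
time: 2.32
tool_pos: [431.2, -179.6, 13.0]
orientation: [1.0, -0.002, -0.002, -0.001]
ft_force: [-0.9, 0.8, -0.5]
width: 85.4
```

Emit:
carry_out(
  plan=[
    [[0,0,0,0],[0,0,0,0],[0,0,0,0],[0,0,0,0],[0,0,0,0],[0,0,0,0],[0,0,0,0],[0,0,0,0],[0,0,0,0],[0,0,0,0]],
  ],
  jaw=1,
)

```text
time: 3.15
tool_pos: [434.1, -179.5, 16.4]
orientation: [1.0, -0.001, 0.001, 0.001]
ft_force: [-1.3, 0.8, 5.0]
width: 40.8
```

Emit:
carry_out(
  plan=[
    [[0,0,0.005,0],[0,0,0.01,0],[0,0,0.02,0],[0,0,0.02,0],[0,0,0.02,0],[0,0,0.02,0],[0,0,0.01,0],[0,0.01,0,0],[0.002,0.02,0,0],[0.002,0.03,0,0],[0.002,0.03,0,0],[0.002,0.03,0,0]],
  ],
)

```text
time: 4.15
tool_pos: [440.3, -57.2, 119.6]
orientation: [1.0, -0.001, -0.001, -0.0]
ft_force: [0.3, 0.7, -1.8]
width: 40.6
```

Emit:
carry_out(
  plan=[
    [[0.002,0.032,0,0],[0.002,0.032,0,0],[0.002,0.032,0,0],[0.002,0.032,0,0],[0.002,0.032,0,0],[0.002,0.032,0,0],[0.002,0.032,0,0],[0.002,0.032,0,0],[0.002,0.032,0,0],[0.002,0.03,0,0],[0.002,0.02,0,0],[0.002,0.01,0,0]],
  ],
)

```text
time: 5.15
tool_pos: [463.3, 293.3, 119.7]
orientation: [1.0, 0.001, -0.001, -0.001]
ft_force: [-0.0, -0.0, -0.9]
width: 40.7
```

Emit:
carry_out(
  plan=[
    [[0,0,0,0],[0,0,0,0]],
  ],
)

```text
time: 5.32
tool_pos: [464.5, 288.4, 119.4]
orientation: [1.0, -0.001, -0.001, 0.001]
ft_force: [0.0, -1.5, -1.0]
width: 40.3
```

```bash
python3 - <<'E'
from h import *
s=sensors.sense(); print(s['tool_pos'],s['orientation'],s['qpos'].round(2),s['width'])
c=calibration("wrist"); p,d=snapshot("wrist"); cv2.imwrite("pics/w2.png",p[:,:,::-1]); 
W=cloud(d,c); ok=d>0; hsv=cv2.cvtColor(p,cv2.COLOR_RGB2HSV)
c=calibration("scene"); p,d=snapshot("scene"); cv2.imwrite("pics/s2.png",p[:,:,::-1]); 
E
```

```text
[464.498899   288.41067383 119.43192765] [ 9.99999284e-01 -5.97952556e-04 -7.73288162e-04  6.90416326e-04] [ 0.02  0.56 -0.8   1.89  0.51  0.9  -1.03] 40.33128244766641
```

View pics/w2.png

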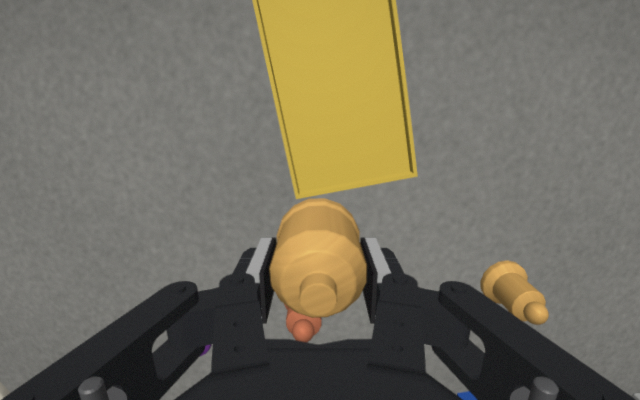

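View pics/s2.png

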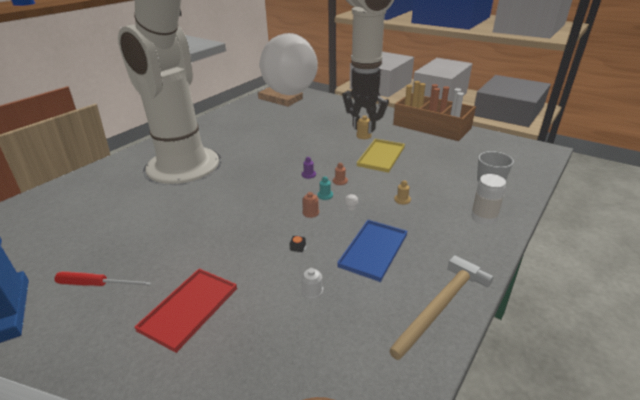

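The cup is gripped upright. The tray's near corners are at (297,197) and (417,176), so I'll use them to check the tray.

```bash
cat >> h.py <<'E'
def px2w(uv,c,z):
    p=cv2.undistortPoints(np.array(uv,float).reshape(-1,1,2),c['intrinsics'],c['dist_coeffs']).reshape(-1,2)
    T=c['cam_to_world']; r=np.c_[p[:,0],-p[:,1],-np.ones(len(p))]@T[:3,:3].T
    return T[:3,3]+r*((z-T[2,3])/r[:,2])[:,None]
E
python3 - <<'E'
from h import *
print(px2w([(297,197),(417,176),(256,0),(397,0)],calibration("wrist"),14).round(1))
print(px2w([(160,201),(219,192),(223,226),(164,235)],calibration("top"),14).round(1))
E
```

```text
[[447.7 286.   14. ]
 [544.2 303.2  14. ]
 [421.5 430.6  14. ]
 [521.1 430.4  14. ]]
[[508.5 468.8  14. ]
 [536.4 300.5  14. ]
 [440.7 283.6  14. ]
 [412.5 449.3  14. ]]
```

Emit:
carry_out(
  plan=[
    [[0.001,0.018,0,0],[0.001,0.03,0,0],[0.001,0.03,0,0],[0.001,0.03,0,0],[0.001,0.02,0,0],[0,0,-0.015,0],[0,0,-0.02,0],[0,0,-0.02,0],[0,0,-0.018,0],[0,0,-0.01,0],[0,0,-0.008,0],[0,0,-0.004,0]],
  ],
)

```text
time: 6.42
tool_pos: [470.6, 415.3, 24.2]
orientation: [1.0, -0.002, -0.0, 0.001]
ft_force: [-0.2, 0.6, -1.3]
width: 40.4
```

Emit:
carry_out(
  plan=[
    [[0,0,-0.003,0],[0,0,-0.001,0],[0,0,0,0],[0,0,0,0]],
  ],
)

```text
time: 6.75
tool_pos: [470.8, 417.5, 22.1]
orientation: [1.0, -0.001, 0.0, -0.0]
ft_force: [-0.1, 0.2, -1.8]
width: 40.3
```

Emit:
carry_out(
  plan=[
    [[0,0,-0.001,0],[0,0,0,0],[0,0,-0.001,0],[0,0,0,0]],
  ],
)

```text
time: 7.08
tool_pos: [470.6, 417.3, 20.5]
orientation: [1.0, -0.001, 0.0, 0.0]
ft_force: [-0.4, -1.0, 5.4]
width: 40.6
```

Emit:
carry_out(
  plan=[
    [[0,0,0,0],[0,0,0,0],[0,0,0,0],[0,0,0,0],[0,0,0,0],[0,0,0.002,0],[0,0,0.01,0],[0,0,0.02,0],[0,0,0.03,0],[0,0,0.03,0],[0,0,0.02,0],[0,0,0,0]],
  ],
  jaw=0.25,
)

```text
time: 8.08
tool_pos: [472.4, 420.0, 137.4]
orientation: [1.0, -0.001, 0.003, -0.003]
ft_force: [-0.3, 0.7, -0.3]
width: 63.8
```

```bash
python3 - <<'E'
from h import *
s=sensors.sense(); print(s['tool_pos'],s['width'],s['qpos'].round(2))
c=calibration("wrist"); p,d=snapshot("wrist"); cv2.imwrite("pics/w3.png",p[:,:,::-1]); 
W=cloud(d,c); ok=d>0
q=W[ok&(W[...,2]>50)&(W[...,2]<70)]; print(q.mean(0) if len(q) else 0, len(q))
E
```

```text
[472.37356636 420.04147292 137.38662572] 63.77777969551522 [-0.22  0.66 -0.78  1.68  0.54  1.02 -1.18]
[470.00312793 421.3958873   55.02662384] 1465
```

View pics/w3.png

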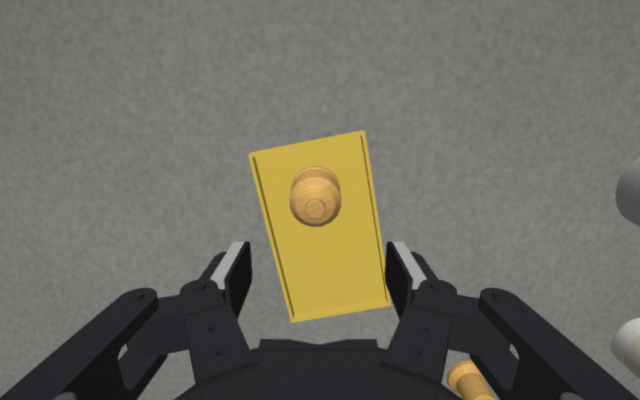

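The cup stands upright in the yellow tray, at (315,200). Next is the brass finial at (637.5,199.5).

Emit:
carry_out(
  plan=[
    [[0.015,-0.02,0,0],[0.019,-0.024,0,0],[0.019,-0.024,0,0],[0.019,-0.025,0,0],[0.019,-0.025,0,0],[0.019,-0.025,0,0],[0.019,-0.025,0,0],[0.019,-0.025,0,0],[0.012,-0.016,0,0],[0.007,-0.009,0,0],[0,0,0,0],[0,0,0,0]],
  ],
  jaw=0,
)

```text
time: 9.13
tool_pos: [636.4, 199.6, 130.6]
orientation: [1.0, -0.001, -0.001, -0.0]
ft_force: [-0.7, 1.0, 0.2]
width: 85.6
```

```bash
cat >> h.py <<'E'
def wl(name):
    s=sensors.sense(); print(s['tool_pos'].round(1),s['width'],s['qpos'].round(2))
    c=calibration("wrist"); p,d=snapshot("wrist"); cv2.imwrite(f"pics/{name}.png",p[:,:,::-1]); 
    W=cloud(d,c); ok=d>0
    m=ok&(W[...,2]>20)&(W[...,2]<70); n,l,st,ce=cv2.connectedComponentsWithStats(m.astype(np.uint8))
    for i in range(1,n):
        if st[i,4]>150:
            q=W[l==i]; t=q[q[:,2]>q[:,2].max()-14]; print(st[i],"mid",((q.min(0)+q.max(0))/2).round(1),np.ptp(q,axis=0).round(0),"top",t.mean(0).round(1))
E
python3 -c "
from h import *
wl('w4')"
```

```text
[636.4 199.6 130.6] 85.56487133891424 [ 0.16  0.72 -0.75  1.58  0.54  1.06 -0.74]
[ 530  110   89   86 3620] mid [824. 240.  45.] [33. 61. 50.] top [815.  243.9  63.1]
[ 303  176   39   43 1303] mid [639.1 200.9  40.2] [29. 29. 40.] top [639.3 202.3  55.6]
[  67  192   55   42 1653] mid [453.8 187.6  39.9] [28. 30. 40.] top [455.2 188.6  54.5]
[  0 217  29  39 840] mid [362.7 165.7  31.9] [22. 30. 24.] top [368.2 166.5  37.3]
[101 280  44  30 810] mid [460.1 110.4  36.1] [28. 19. 32.] top [463.5 112.4  42.1]
[211 288  30  35 640] mid [551.1  96.8  28.4] [26. 31. 17.] top [554.   97.8  31.6]
[128 364  34  36 871] mid [470.3  23.4  49. ] [34. 34. 22.] top [474.7  24.8  51.4]
```

View pics/w4.png

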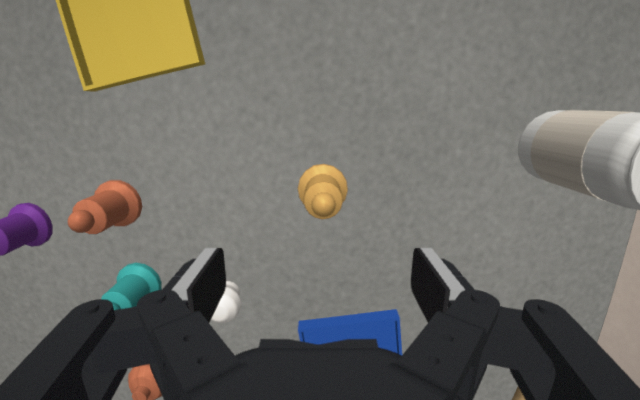

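Emit:
carry_out(
  plan=[
    [[0.001,0.001,-0.01,0],[0,0,-0.013,0],[0,0,-0.013,0],[0,0,-0.013,0],[0,0,-0.013,0],[0,0,-0.013,0],[0,0,-0.013,0],[0,0,-0.013,0],[0,0,-0.01,0],[0,0,-0.004,0],[0,0,0,0]],
  ],
)

```text
time: 10.1
tool_pos: [637.5, 199.7, 14.7]
orientation: [1.0, -0.001, -0.001, 0.0]
ft_force: [0.5, -0.1, 0.2]
width: 85.2
```

Emit:
carry_out(
  plan=[
    [[0,0,0,0],[0,0,0,0],[0,0,0,0],[0,0,0,0],[0,0,0,0],[0,0,0,0],[0,0,0,0],[0,0,0,0],[0,0,0,0],[0,0,0,0]],
  ],
  jaw=1,
)

```text
time: 10.93
tool_pos: [639.2, 200.3, 17.3]
orientation: [1.0, -0.001, 0.001, -0.0]
ft_force: [-0.1, -1.4, 6.2]
width: 28.2
```

Emit:
carry_out(
  plan=[
    [[0,0,0.005,0],[0,0,0.01,0],[0,0,0.02,0],[0,0,0.02,0],[0,0,0.02,0],[0,0,0.02,0],[-0.01,0.009,0.005,0],[-0.02,0.018,0,0],[-0.025,0.022,0,0],[-0.025,0.022,0,0],[-0.025,0.022,0,0],[-0.025,0.022,0,0]],
  ],
)

```text
time: 11.93
tool_pos: [505.4, 316.0, 115.7]
orientation: [1.0, -0.001, -0.001, 0.0]
ft_force: [0.2, 0.7, -1.9]
width: 28.0
```

Emit:
carry_out(
  plan=[
    [[-0.015,0.014,0,0],[-0.008,0.0075,0,0],[0,0,0,0],[0,0,-0.015,0],[0,0,-0.02,0],[0,0,-0.02,0],[0,0,-0.018,0],[0,0,-0.01,0],[0,0,-0.008,0],[0,0,-0.003,0],[0,0,0,0],[0,0,0,0]],
  ],
)

```text
time: 12.93
tool_pos: [486.3, 336.3, 22.5]
orientation: [1.0, -0.002, 0.0, -0.0]
ft_force: [1.0, 1.0, -1.3]
width: 28.6
```

Commanded z is 22.3. I'll lower it gently until contact.

Emit:
carry_out(
  plan=[
    [[0,0,-0.001,0],[0,0,-0.0005,0],[0,0,0,0],[0,0,-0.0005,0],[0,0,0,0],[0,0,0,0]],
  ],
)

```text
time: 13.43
tool_pos: [486.1, 336.7, 21.3]
orientation: [1.0, -0.001, 0.001, -0.0]
ft_force: [0.1, -2.0, 7.3]
width: 28.5
```

Emit:
carry_out(
  plan=[
    [[0,0,0,0],[0,0,0,0],[0,0,0,0],[0,0,0,0],[0,0,0,0],[0,0,0.002,0],[0,0,0.01,0],[0,0,0.02,0],[0,0,0.03,0],[0,0,0.03,0],[0,0,0.02,0],[0,0,0,0]],
  ],
  jaw=0.25,
)

```text
time: 14.43
tool_pos: [487.7, 339.2, 138.0]
orientation: [1.0, -0.001, 0.003, -0.002]
ft_force: [0.4, 0.6, 0.5]
width: 64.2
```

```bash
python3 -c "
from h import *
wl('w5')"
```

```text
[487.7 339.2 138. ] 64.20119810454779 [-0.06  0.6  -0.8   1.77  0.52  0.98 -1.07]
[ 265   63   56   59 2582] mid [470.  419.6  51.5] [39. 40. 29.] top [470.6 419.4  55.8]
[ 296  179   38   43 1294] mid [485.3 337.3  42.1] [29. 30. 44.] top [485.4 338.8  59.6]
[633 278   7  30 153] mid [814.2 233.5  24.3] [13. 35.  8.] top [811.3 234.   23.6]
[267 330  30  10 202] mid [452.1 197.8  26.9] [29. 12. 14.] top [452.7 200.1  25.9]
[167 349  28  44 855] mid [355.4 167.   40.5] [26. 29. 38.] top [358.6 169.3  53.8]
```

View pics/w5.png

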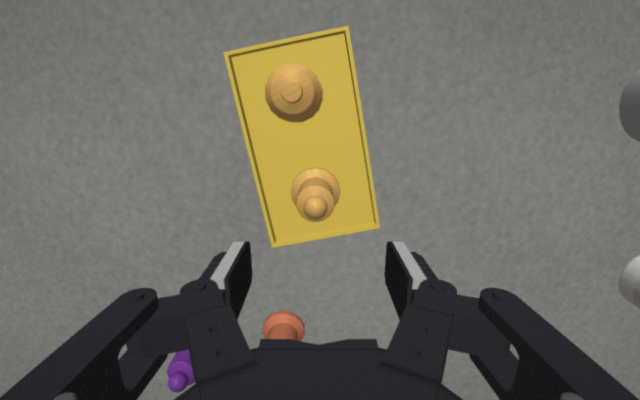

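Both brass parts stand in the yellow tray, at (294,93) and (315,195). Copper finial next, at about (452,187).

Emit:
carry_out(
  plan=[
    [[-0.003,-0.015,0,0],[-0.005,-0.022,0,0],[-0.005,-0.022,0,0],[-0.005,-0.022,0,0],[-0.005,-0.022,0,0],[-0.005,-0.022,0,0],[-0.0034,-0.015,0,0],[-0.002,-0.0095,0,0],[0,0,0,0],[0,0,0,0]],
  ],
  jaw=0,
)

```text
time: 15.32
tool_pos: [452.0, 187.1, 132.2]
orientation: [1.0, -0.001, -0.0, -0.0]
ft_force: [-0.6, 1.0, 0.2]
width: 85.5
```

```bash
python3 -c "
from h import *
wl('w6')"
```

```text
[452.  187.1 132.2] 85.52450873780384 [ 0.26  0.45 -0.85  2.02  0.45  0.86 -0.85]
[345   0  41  16 471] mid [484.5 326.6  33.7] [26. 11. 27.] top [484.7 323.8  41.4]
[ 299  177   38   42 1288] mid [451.4 187.7  40.1] [29. 29. 40.] top [451.5 189.   55.6]
[ 180  202   45   43 1405] mid [356.8 165.8  40. ] [30. 30. 40.] top [358.6 167.4  55.3]
[ 309  268   35   45 1221] mid [458.2 106.4  40. ] [29. 27. 40.] top [457.7 107.6  54.8]
[403 278  18  33 241] mid [536.7  94.2  27.6] [15. 28. 15.] top [534.   94.5  28.7]
```

View pics/w6.png

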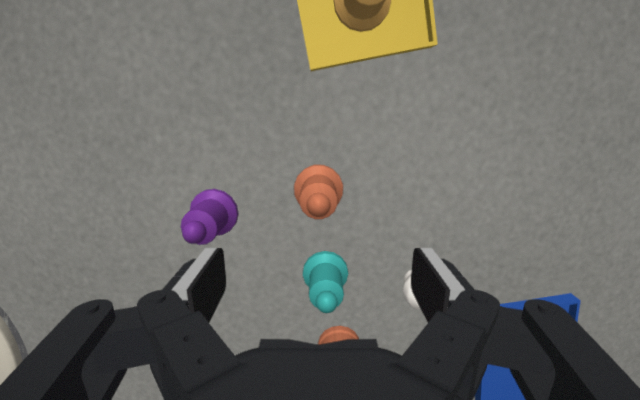

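Emit:
carry_out(
  plan=[
    [[0,0,-0.01,0],[0,0,-0.013,0],[0,0,-0.013,0],[0,0,-0.013,0],[0,0,-0.013,0],[0,0,-0.013,0],[0,0,-0.013,0],[0,0,-0.013,0],[0,0,-0.011,0],[0,0,-0.004,0],[0,0,0,0]],
  ],
)

```text
time: 16.28
tool_pos: [451.2, 186.9, 15.1]
orientation: [1.0, -0.001, -0.001, 0.0]
ft_force: [-0.3, -0.3, -0.2]
width: 85.7
```

Emit:
carry_out(
  plan=[
    [[0,0,0,0],[0,0,0,0],[0,0,0,0],[0,0,0,0],[0,0,0,0],[0,0,0,0],[0,0,0,0],[0,0,0,0],[0,0,0,0],[0,0,0,0]],
  ],
  jaw=1,
)

```text
time: 17.12
tool_pos: [452.4, 187.1, 17.1]
orientation: [1.0, -0.001, 0.001, 0.0]
ft_force: [-1.5, -0.5, 5.9]
width: 28.2
```

Emit:
carry_out(
  plan=[
    [[0,0,0.005,0],[0,0,0.01,0],[0,0,0.02,0],[0,0,0.02,0],[0,0,0.02,0],[0,0,0.02,0],[0,0,0.005,0],[0,-0.012,0,0],[0,-0.025,0,0],[0,-0.032,0,0],[0,-0.032,0,0],[0,-0.032,0,0]],
  ],
)

```text
time: 18.12
tool_pos: [451.4, 52.8, 116.1]
orientation: [1.0, -0.001, -0.0, 0.0]
ft_force: [1.3, -0.8, -1.5]
width: 28.6
```

Emit:
carry_out(
  plan=[
    [[0,-0.032,0,0],[0,-0.032,0,0],[0,-0.032,0,0],[0,-0.032,0,0],[0,-0.032,0,0],[0,-0.032,0,0],[0,-0.032,0,0],[0,-0.032,0,0],[0,-0.032,0,0],[0,-0.032,0,0],[0,-0.02,0,0],[0,-0.01,0,0]],
  ],
)

```text
time: 19.12
tool_pos: [450.8, -299.8, 115.8]
orientation: [1.0, -0.003, -0.0, 0.0]
ft_force: [0.0, -0.3, -2.0]
width: 28.1
```

```bash
python3 -c "
from h import *
wl('w7')"
```

```text
[ 450.8 -299.8  115.8] 28.061418780750678 [ 1.12  0.53 -0.74  1.91  0.46  0.87  0.14]
[ 545   24   82   65 3959] mid [ 633.6 -195.1   40.3] [37. 40. 41.] top [ 632.3 -195.3   51.7]
[625 316  15  67 660] mid [ 768.7 -458.7   25. ] [31. 81. 10.] top [ 760.8 -456.2   25.5]
[ 46 321  73  46 718] mid [ 224.  -441.8   22.9] [87. 56.  6.] top [ 220.8 -441.2   22.7]
```

View pics/w7.png

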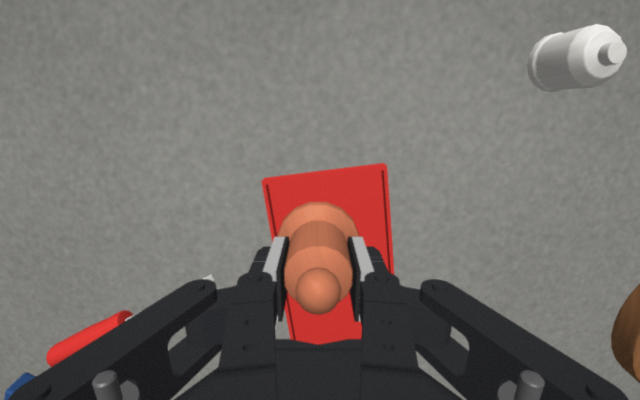

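```bash
python3 -c "
from h import *
a=px2w([(263,180),(386,165)],calibration('wrist'),14)[:,:2];print(a.round(1))
d=a[1]-a[0];print(np.linalg.norm(d)); d/=np.linalg.norm(d);n=np.array([d[1],-d[0]]);m=a.mean(0)+85*n;print(np.degrees(np.arctan2(d[1],d[0])),m,m+42*n,m-42*n)"
```

```text
[[ 407.3 -285.7]
 [ 503.8 -274.4]]
97.16094713394168
6.682527502467648 [ 465.40805711 -364.45768121] [ 470.2955073  -406.17234087] [ 460.52060692 -322.74302155]
```

Emit:
carry_out(
  plan=[
    [[0.003,-0.018,0,0],[0.005,-0.028,0,0],[0.005,-0.03,0,0],[0.003,-0.022,0,0],[0.002,-0.012,0,0],[0,0,-0.015,0],[0,0,-0.02,0],[0,0,-0.02,0],[0,0,-0.018,0],[0,0,-0.01,0],[0,0,-0.008,0],[0,0,-0.003,0]],
  ],
)

```text
time: 20.17
tool_pos: [469.6, -403.0, 21.2]
orientation: [1.0, -0.0, -0.001, -0.002]
ft_force: [-7.2, 6.7, 18.6]
width: 28.3
```

Emit:
carry_out(
  plan=[
    [[0,0,0,0],[0,0,0,0],[0,0,-0.001,0],[0,0,-0.0005,0],[0,0,0,0],[0,0,-0.0005,0],[0,0,0,0],[0,0,0,0]],
  ],
)

```text
time: 20.83
tool_pos: [470.3, -406.4, 21.2]
orientation: [1.0, -0.001, 0.0, 0.0]
ft_force: [-1.6, 1.1, 5.6]
width: 28.2
```

Emit:
carry_out(
  plan=[
    [[0,0,0,0],[0,0,0,0],[0,0,0,0],[0,0,0,0],[0,0,0,0],[0,0,0.002,0],[0,0,0.01,0],[0,0,0.02,0],[0,0,0.03,0],[0,0,0.03,0],[0,0,0.02,0],[0,0,0,0]],
  ],
  jaw=0.25,
)

```text
time: 21.83
tool_pos: [473.2, -407.6, 138.4]
orientation: [1.0, -0.001, 0.003, 0.003]
ft_force: [0.2, -0.3, 1.2]
width: 64.0
```

```bash
python3 -c "
from h import *
wl('w8')"
```

```text
[ 473.2 -407.6  138.4] 64.03991005234161 [ 1.18  0.62 -0.71  1.7   0.48  0.99  0.3 ]
[ 294  173   38   43 1301] mid [ 469.4 -405.6   42.2] [29. 29. 44.] top [ 469.6 -404.4   59.6]
[ 613  182   27  106 1906] mid [ 774.2 -453.1   25.5] [ 43. 108.  11.] top [ 765.7 -452.9   26.8]
[  11  201   83   59 1777] mid [ 226.5 -444.1   23.1] [93. 59.  6.] top [ 229.  -443.    22.9]
[   0  296   76   71 3005] mid [ 187.8 -535.9   45. ] [75. 42. 50.] top [ 203.6 -544.6   62.7]
```

View pics/w8.png

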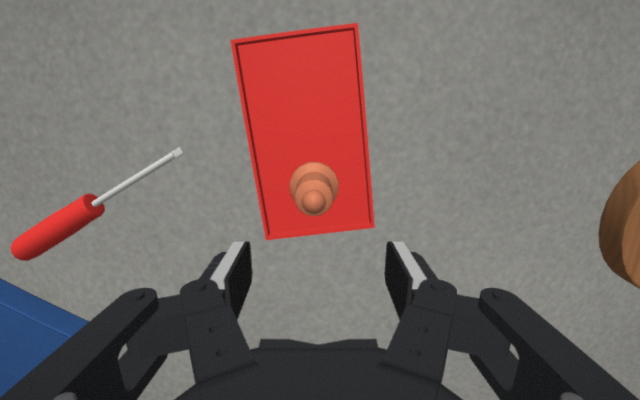

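The copper finial is upright at (314,190). Copper cup next.

Emit:
carry_out(
  plan=[
    [[0,0.02,0,0],[0,0.039,0,0],[0,0.039,0,0],[0,0.039,0,0],[0,0.039,0,0],[0,0.039,0,0],[0,0.039,0,0],[0,0.039,0,0],[0,0.039,0,0],[0,0.039,0,0],[0,0.036,0,0],[0,0.018,0,0]],
  ],
  jaw=0,
)

```text
time: 22.88
tool_pos: [468.8, 24.1, 132.2]
orientation: [1.0, 0.002, -0.0, -0.001]
ft_force: [0.3, -0.8, 0.9]
width: 85.4
```

Emit:
carry_out(
  plan=[
    [[0,0,0,0],[0,0,0,0]],
  ],
)

```text
time: 23.05
tool_pos: [469.2, 20.2, 131.9]
orientation: [1.0, 0.001, -0.001, -0.0]
ft_force: [-0.1, -0.7, 1.0]
width: 85.5
```

```bash
python3 -c "
from h import *
wl('w9')"
```

```text
[469.2  20.2 131.9] 85.53893267934927 [ 0.62  0.41 -0.85  2.07  0.42  0.84 -0.48]
[132   0  54  25 985] mid [357.3 158.4  37.8] [29. 17. 36.] top [357.9 156.8  44.4]
[ 283   65   41   44 1430] mid [458.2 103.8  43. ] [28. 29. 34.] top [458.5 104.   55.9]
[ 397   77   46   47 1660] mid [545.9  95.7  28.6] [33. 34. 17.] top [544.1  95.5  31.9]
[ 296  171   53   56 2288] mid [471.9  20.3  40.3] [40. 40. 40.] top [472.2  21.7  51. ]
[363 306  39  34 900] mid [ 529.6 -104.5   23.7] [37. 34.  7.] top [ 529.2 -103.1   24.5]
[473 376  33  24 447] mid [ 638.6 -179.2   33.3] [34. 12. 26.] top [ 636.3 -176.8   40. ]
```

View pics/w9.png

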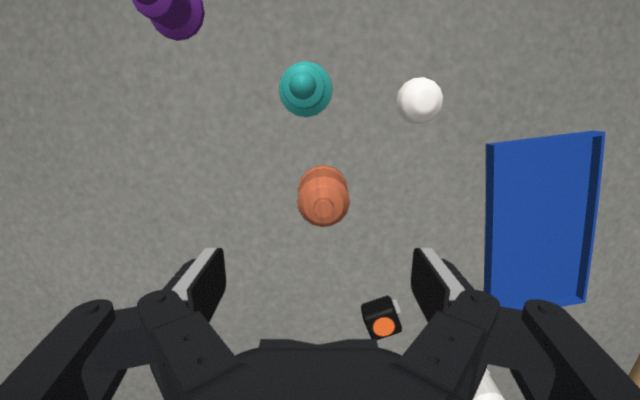

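Emit:
carry_out(
  plan=[
    [[0.0015,0.001,-0.01,0],[0,0,-0.013,0],[0,0,-0.013,0],[0,0,-0.013,0],[0,0,-0.013,0],[0,0,-0.013,0],[0,0,-0.013,0],[0,0,-0.013,0],[0,0,-0.011,0],[0,0,-0.005,0],[0,0,0,0]],
  ],
)

```text
time: 24.02
tool_pos: [470.3, 19.2, 13.8]
orientation: [1.0, -0.002, -0.001, 0.0]
ft_force: [0.1, 0.5, -0.2]
width: 85.5
```

Emit:
carry_out(
  plan=[
    [[0,0,0,0],[0,0,0,0],[0,0,0,0],[0,0,0,0],[0,0,0,0],[0,0,0,0],[0,0,0,0],[0,0,0,0],[0,0,0,0],[0,0,0,0]],
  ],
  jaw=1,
)

```text
time: 24.85
tool_pos: [472.2, 20.0, 16.3]
orientation: [1.0, -0.001, 0.001, 0.0]
ft_force: [-1.0, 0.5, 5.8]
width: 40.2
```

Emit:
carry_out(
  plan=[
    [[0,0,0.005,0],[0,0,0.01,0],[0,0,0.02,0],[0,0,0.02,0],[0,0,0.02,0],[0,0,0.02,0],[0,0,0.005,0],[0,-0.012,0,0],[0,-0.025,0,0],[0,-0.03,0,0],[0,-0.03,0,0],[0,-0.03,0,0]],
  ],
)

```text
time: 25.85
tool_pos: [471.0, -108.1, 115.4]
orientation: [1.0, -0.001, -0.0, 0.0]
ft_force: [0.5, -0.7, -1.3]
width: 40.4
```

Emit:
carry_out(
  plan=[
    [[-0.002,-0.03,0,0],[-0.002,-0.03,0,0],[-0.002,-0.03,0,0],[-0.002,-0.03,0,0],[-0.002,-0.03,0,0],[-0.0015,-0.03,0,0],[0,-0.02,0,0],[0,-0.01,0,0],[0,-0.006,0,0],[0,0,0,0],[0,0,-0.01,0],[0,0,-0.02,0]],
  ],
)

```text
time: 26.85
tool_pos: [462.3, -321.8, 86.7]
orientation: [1.0, 0.0, 0.002, 0.001]
ft_force: [1.2, -0.3, -0.3]
width: 40.6
```

Emit:
carry_out(
  plan=[
    [[0,0,-0.02,0],[0,0,-0.02,0],[0,0,-0.012,0],[0,0,-0.007,0],[0,0,-0.003,0],[0,0,-0.001,0],[0,0,0,0],[0,0,0,0]],
  ],
)

```text
time: 27.52
tool_pos: [460.7, -323.2, 23.2]
orientation: [1.0, -0.001, 0.001, 0.0]
ft_force: [0.6, -0.1, -0.6]
width: 40.7
```

Commanded z is 22.3. I'll lower to contact at about 19.3–20.

Emit:
carry_out(
  plan=[
    [[0,0,-0.001,0],[0,0,0,0],[0,0,-0.001,0],[0,0,0,0],[0,0,-0.0005,0],[0,0,0,0]],
  ],
)

```text
time: 28.02
tool_pos: [460.0, -323.1, 20.3]
orientation: [1.0, -0.001, -0.0, 0.0]
ft_force: [-2.5, 0.9, 4.8]
width: 40.5
```

Emit:
carry_out(
  plan=[
    [[0,0,0,0],[0,0,0,0],[0,0,0,0],[0,0,0,0],[0,0,0,0],[0,0,0.002,0],[0,0,0.01,0],[0,0,0.02,0],[0,0,0.03,0],[0,0,0.03,0],[0,0,0.02,0],[0,0,0,0]],
  ],
  jaw=0.25,
)

```text
time: 29.02
tool_pos: [463.1, -324.3, 137.2]
orientation: [1.0, -0.001, 0.003, 0.003]
ft_force: [0.2, -0.5, -0.7]
width: 64.1
```

```bash
python3 -c "
from h import *
wl('w10')"
```

```text
[ 463.1 -324.3  137.2] 64.10733726948297 [ 1.15  0.54 -0.76  1.85  0.46  0.93  0.18]
[ 516    0   72   59 3299] mid [ 634.1 -196.    40.7] [38. 39. 41.] top [ 632.9 -196.1   51.9]
[ 287  167   52   57 2312] mid [ 459.1 -322.7   42.3] [39. 40. 44.] top [ 459.2 -321.6   55.2]
[ 601  253   39  106 2872] mid [ 783.7 -448.8   32.2] [ 62. 124.  24.] top [ 778.7 -451.8   36.1]
[ 309  264   34   47 1275] mid [ 469.7 -404.    41.9] [29. 27. 44.] top [ 469.4 -402.9   58.9]
[  41  284   79   49 1433] mid [ 226.5 -443.2   22.9] [93. 58.  6.] top [ 228.7 -442.1   22.8]
[  0 351  37  46 893] mid [ 129.  -529.7   42.1] [55. 57. 44.] top [ 151.7 -517.6   57.1]
```

View pics/w10.png

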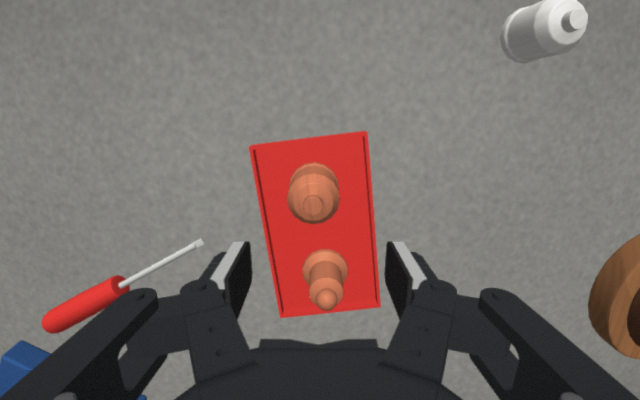

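Both copper parts are upright in the red tray. Aluminium cup next, at about (635.5,-194.5).

Emit:
carry_out(
  plan=[
    [[0.012,0.009,0,0],[0.021,0.0155,0,0],[0.021,0.0155,0,0],[0.021,0.0155,0,0],[0.021,0.0155,0,0],[0.021,0.0155,0,0],[0.021,0.0155,0,0],[0.021,0.0155,0,0],[0.011,0.007,0,0],[0.0055,0.004,0,0],[0,0,0,0],[0,0,0,0]],
  ],
  jaw=0,
)

```text
time: 30.07
tool_pos: [634.3, -195.4, 131.1]
orientation: [1.0, -0.001, -0.001, 0.0]
ft_force: [-0.2, -0.5, 0.2]
width: 85.1
```

```bash
python3 -c "
from h import *
wl('w11')"
```

```text
[ 634.3 -195.4  131.1] 85.11046021945923 [ 0.74  0.71 -0.72  1.59  0.52  1.05 -0.12]
[ 543    0   89  242 5102] mid [ 854.8 -139.3   23.5] [ 42. 198.   7.] top [ 852.9 -134.1   23.1]
[ 157   57   51   51 1643] mid [ 530.9 -106.2   24.2] [37. 36.  8.] top [ 531.9 -106.7   24.7]
[ 295  170   53   56 2302] mid [ 636.2 -194.2   40.2] [40. 40. 40.] top [ 636.4 -192.9   51.1]
[ 473  364   52   36 1214] mid [ 808.9 -386.    39.6] [41. 34. 31.] top [ 815.  -387.5   46.1]
[140 379  24  21 276] mid [ 469.3 -394.3   33.4] [24.  8. 26.] top [ 470.2 -392.8   39.8]
```

View pics/w11.png

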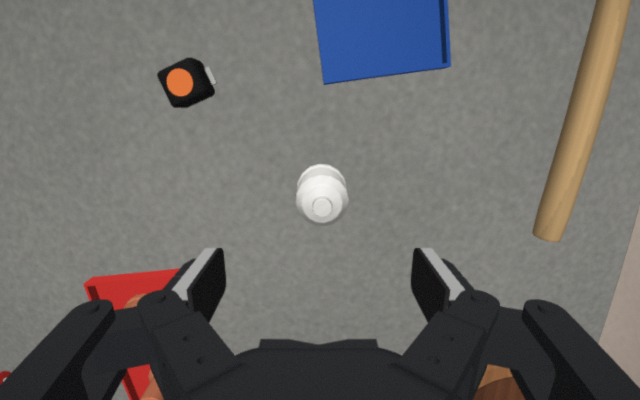

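Emit:
carry_out(
  plan=[
    [[0.0005,0,-0.01,0],[0,0,-0.013,0],[0,0,-0.013,0],[0,0,-0.013,0],[0,0,-0.013,0],[0,0,-0.013,0],[0,0,-0.013,0],[0,0,-0.013,0],[0,0,-0.011,0],[0,0,-0.0045,0],[0,0,0,0]],
  ],
)

```text
time: 31.03
tool_pos: [634.9, -194.1, 13.5]
orientation: [1.0, -0.001, -0.001, -0.0]
ft_force: [1.0, -1.2, 0.7]
width: 85.4
```

Emit:
carry_out(
  plan=[
    [[0,0,0,0],[0,0,0,0],[0,0,0,0],[0,0,0,0],[0,0,0,0],[0,0,0,0],[0,0,0,0],[0,0,0,0],[0,0,0,0],[0,0,0,0]],
  ],
  jaw=1,
)

```text
time: 31.87
tool_pos: [637.0, -194.6, 16.6]
orientation: [1.0, -0.001, 0.001, 0.0]
ft_force: [0.3, 0.3, 5.4]
width: 40.4
```

Emit:
carry_out(
  plan=[
    [[0,0,0.005,0],[0,0,0.01,0],[0,0,0.02,0],[0,0,0.02,0],[0,0,0.02,0],[0,0,0.02,0],[0,0,0.005,0],[0.003,0.012,0,0],[0.005,0.025,0,0],[0.005,0.022,0,0],[0.003,0.015,0,0],[0,0,0,0]],
  ],
)

```text
time: 32.87
tool_pos: [652.0, -113.3, 114.5]
orientation: [1.0, 0.003, -0.0, -0.002]
ft_force: [0.5, 0.9, -1.0]
width: 40.4
```

```bash
python3 -c "
from h import *
wl('w12')"
```

```text
[ 652.  -113.3  114.5] 40.36145792347183 [ 0.62  0.73 -0.72  1.6   0.53  1.02 -0.25]
[ 575    0   65   42 2107] mid [861.2  24.4  23.8] [56. 27.  8.] top [858.5  24.3  24.4]
[ 521   39  109  290 5937] mid [ 857.6 -111.3   23.2] [ 47. 244.   6.] top [ 857.1 -100.8   23. ]
[ 138  169   50   45 1461] mid [ 530.7 -106.4   23.9] [37. 36.  8.] top [ 532.1 -105.3   24.6]
```

View pics/w12.png

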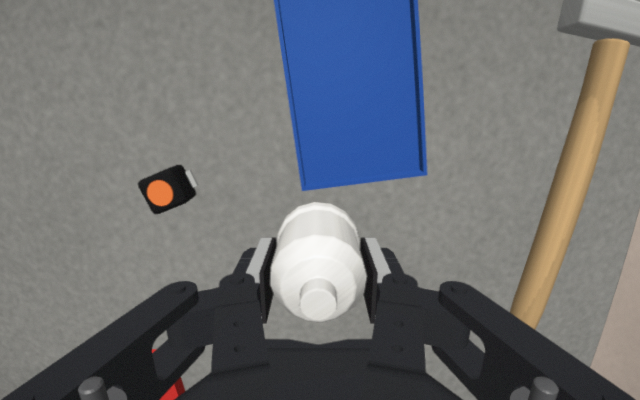

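```bash
python3 -c "
from h import *
a=px2w([(302,189),(427,174)],calibration('wrist'),14)[:,:2];print(a.round(1))
d=a[1]-a[0];print(np.linalg.norm(d)); d/=np.linalg.norm(d);n=np.array([-d[1],d[0]]);m=a.mean(0)+85*n;print(np.degrees(np.arctan2(d[1],d[0])),m)"
```

```text
[[ 638.6 -108.9]
 [ 736.7  -96.4]]
98.9144850444593
7.2931329481021425 [676.90139627 -18.34935038]
```

Emit:
carry_out(
  plan=[
    [[0.004,0.015,0,0],[0.006,0.025,0,0],[0.006,0.028,0,0],[0.005,0.022,0,0],[0.003,0.0135,0,0],[0,0,0,0],[0,0,-0.015,0],[0,0,-0.02,0],[0,0,-0.02,0],[0,0,-0.018,0],[0,0,-0.01,0],[0,0,-0.006,0]],
  ],
)

```text
time: 33.92
tool_pos: [674.1, -19.9, 23.2]
orientation: [1.0, -0.002, -0.002, 0.001]
ft_force: [0.1, -0.4, -0.5]
width: 40.4
```

Emit:
carry_out(
  plan=[
    [[0,0,-0.003,0],[0,0,0,0],[0,0,-0.001,0],[0,0,-0.001,0],[0,0,0,0],[0,0,-0.001,0],[0,0,0,0],[0,0,0,0]],
  ],
)

```text
time: 34.58
tool_pos: [676.2, -16.9, 20.6]
orientation: [1.0, -0.001, 0.0, 0.0]
ft_force: [-0.5, 0.6, 0.4]
width: 40.5
```

Emit:
carry_out(
  plan=[
    [[0,0,-0.0005,0],[0,0,0,0],[0,0,-0.0005,0],[0,0,0,0],[0,0,0,0]],
  ],
)

```text
time: 35.0
tool_pos: [676.2, -16.9, 20.6]
orientation: [1.0, -0.001, 0.0, 0.0]
ft_force: [-4.1, -0.0, 8.4]
width: 40.5
```

Emit:
carry_out(
  plan=[
    [[0,0,0,0],[0,0,0,0],[0,0,0,0],[0,0,0,0],[0,0,0,0],[0,0,0.002,0],[0,0,0.01,0],[0,0,0.02,0],[0,0,0.03,0],[0,0,0.03,0],[0,0,0.03,0],[0,0,0.02,0]],
  ],
  jaw=0.25,
)

```text
time: 36.0
tool_pos: [677.3, -16.4, 165.6]
orientation: [1.0, -0.001, 0.002, -0.0]
ft_force: [1.1, -0.2, 0.2]
width: 64.0
```

Emit:
carry_out(
  plan=[
    [[0,-0.02,0.02,0],[0,-0.02,0.01,0],[0,-0.02,0,0],[0,-0.02,0,0],[0,-0.02,0,0],[0,0,0,0],[0,0,0,0]],
  ],
)

```text
time: 36.58
tool_pos: [675.8, -119.0, 191.8]
orientation: [1.0, -0.003, 0.0, 0.0]
ft_force: [-0.3, 1.3, -0.2]
width: 64.1
```

```bash
python3 - <<'E'
from h import *
wl('w13')
c=calibration("top"); p,d=snapshot("top"); cv2.imwrite("pics/top2.png",p[:,:,::-1]); cv2.imwrite("pics/top2c.png",cv2.resize(p[130:270,155:495,::-1],None,fx=2.3,fy=2.3,interpolation=cv2.INTER_CUBIC))
W=cloud(d,c)
E
```

```text
[ 675.8 -119.   191.8] 64.0736379476096 [ 0.62  0.68 -0.74  1.48  0.48  1.17 -0.21]
[ 488    5   92   42 2480] mid [878.2  26.5  23.6] [89. 32.  7.] top [873.4  24.9  24.2]
[ 459   43   76  241 4090] mid [ 857.1 -114.1   23.4] [ 46. 251.   7.] top [ 857.2 -105.8   22.9]
[ 295   44   47   51 1837] mid [676.1 -17.2  42.6] [39. 41. 44.] top [675.9 -17.4  55. ]
[155 150  40  35 872] mid [ 530.6 -105.8   23.9] [38. 35.  8.] top [ 531.8 -105.3   24.6]
[441 370  49  30 920] mid [ 862.3 -387.2   33.3] [68. 46. 27.] top [ 854.5 -387.    38.1]
[147 386  27  14 286] mid [ 471.8 -399.5   30.7] [28. 19. 21.] top [ 473.3 -394.    33.2]
```

View pics/w13.png

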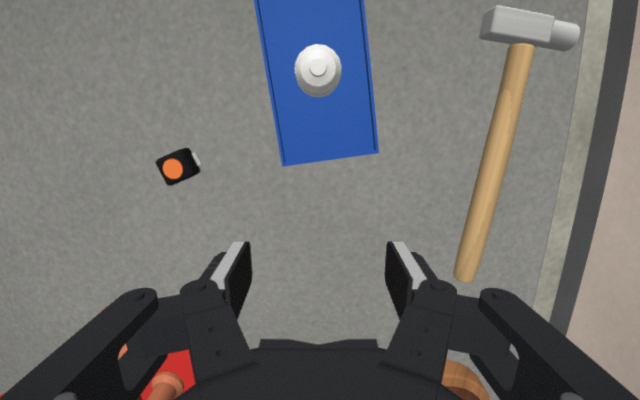

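View pics/top2c.png

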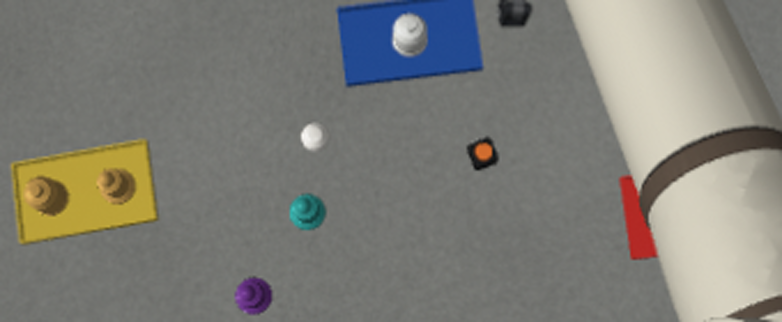

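The alu cup stands at (676,-17) in the blue tray, shown at (318,70). The yellow tray, tape, opal and both look-alikes are undisturbed. The arm hides the red tray here, but it was confirmed after its last release. Handing in.

```bash
python3 -c "
from rig import arm
print(arm.hand_in())"
```

```text
the job is handed in; nothing more can be done
None
```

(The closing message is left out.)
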